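Close up the small-parts drawers

TASK

Close up the small-parts row on the stockroom bench with the fingertips: push the blue drawer and the red drawer fully home and press the orange lid of the black bulb case down until it is shut. The yellow drawer is still being picked from, so leave it standing open just as it is. Slam nothing, pick nothing up, and leave the case and all the other things where they are.

Things in the scene. Friction and masses are not known exactly. Their poses are not given: they have to be found in the camera images.
- blue_face (a point): point on the flat front face of the blue drawer (push it shut): mid-width, 60 mm above the bench, moves with the drawer. x axis level, pointing into the unit, the way it closes; z up. The front is 106 mm wide, 6 to 86 mm above the bench; a ledge 44 mm wide sticks out 12 mm, 18 to 24 mm above the bench
- blue_unit: grey housing of the blue drawer, fixed to the bench, 150 mm deep (x), 110 wide (y), 94 high; origin at the centre of its underside, x axis away from the drawer front. Three such units and the case stand side by side in any order, gaps between, each turned a little
- blue_drawer (a joint): how far the blue drawer stands out, in m: 0 = fully shut, against a hard stop; it slides with about 2 N of friction, stays where it is left
- red_face (a point): point on the flat front face of the red drawer (push it shut): mid-width, 60 mm above the bench, moves with the drawer. x axis level, pointing into the unit, the way it closes; z up. The front is 106 mm wide, 6 to 86 mm above the bench; a ledge 44 mm wide sticks out 12 mm, 18 to 24 mm above the bench
- red_unit: grey housing of the red drawer, fixed to the bench, 150 mm deep (x), 110 wide (y), 94 high; origin at the centre of its underside, x axis away from the drawer front. Three such units and the case stand side by side in any order, gaps between, each turned a little
- red_drawer (a joint): how far the red drawer stands out, in m: 0 = fully shut, against a hard stop; it slides with about 2 N of friction, stays where it is left
- yellow_face (a point): point on the flat front face of the yellow drawer (leave it open as it is): mid-width, 60 mm above the bench, moves with the drawer. x axis level, pointing into the unit, the way it closes; z up. The front is 106 mm wide, 6 to 86 mm above the bench; a ledge 44 mm wide sticks out 12 mm, 18 to 24 mm above the bench
- yellow_unit: grey housing of the yellow drawer, fixed to the bench, 150 mm deep (x), 110 wide (y), 94 high; origin at the centre of its underside, x axis away from the drawer front. Three such units and the case stand side by side in any order, gaps between, each turned a little
- yellow_drawer (a joint): how far the yellow drawer stands out, in m: 0 = fully shut, against a hard stop; it slides with about 2 N of friction, stays where it is left
- case: loose black bulb case, 1.1 to 1.7 kg, 120 mm deep (x) x 130 mm wide (y) x 70 mm high without its lid, standing in the row with the drawers; origin at the centre of its underside, z up, its x axis points away from the opening side towards the hinge side
- lid_hinge (a point): middle of the hinge line of the case's orange lid, 71 mm above the bench, on the far (+x) rim of the case, 60 mm from the case's origin
- lid_edge (a point): middle of the free edge of the orange lid, on its upper (outer) face; the lid is 122 mm long from hinge to edge, 132 mm wide, 6 mm thick; when shut its top lies 77 mm above the bench
- lid (a joint): opening of the lid in rad: 0 = shut flat on the case, 0.5 to 0.95 at the start (free edge raised, the outer face looks up and away from the robot). A stiff hinge (0.16 N m) keeps it where it is left; it can be pressed down from above
- relay_box: brown carton 36 x 45 x 22 mm lying loose in the front of the blue drawer; origin at the centre of its underside
- bush_box: black carton 36 x 45 x 22 mm lying loose in the front of the red drawer; origin at the centre of its underside
- sensor_box: brown carton 50 x 40 x 30 mm standing on top of the yellow drawer's unit; origin at the centre of its underside
- bottle: clear water bottle with a blue cap, 60 mm across, 170 mm tall, standing behind the row; origin at the centre of its underside
- filter: white oil filter, 72 mm across, 80 mm tall, standing behind the row; origin at the centre of its underside
- driver: screwdriver lying on the bench between the robot and the row
- lamp_box: brown carton 45 x 60 x 35 mm on the bench between the robot and the row; origin at the centre of its underside
Mind the look-alikes: they are no part of the job. Several things have the shape of the case; the one meant has the colours described above.

How it is judged:
By the outcome, as a careful person would: the job done as asked, in the order asked, and still so for the second after the job is handed in, with the robot touching nothing.
It also fails if it takes over 58 s, if anything falls off the work surface, if the arm or the gripper's body presses on something with over 40 N, if the wrist force passes 120 N, or if a joint passes its speed limit or range.

ROBOT

A 7-joint arm with a two-finger parallel gripper is mounted at the origin on the work surface. World frame = base frame: x ahead of the robot, y to its left, z up, the work surface at z = 0. Lengths are in m, angles in rad, forces in N, time in s.
With the tool pointing down it reaches from about 0.4 to 0.85 m from the base axis. Payload 10.4 kg.
Tool frame: the origin (TCP) lies midway between the tips of the shut fingers; the grasp point (between the pads) lies 19 mm behind it (grip_depth is the distance from the TCP to the grasp point, in m); z points along the fingers, y is the line along which they close (so a half turn about z gives the same grasp; the last joint's range is limited). The gripper opens to 85 mm and grips with 20 to 120 N. Pads are 22 mm wide; open, the fingers measure 114 mm over their backs; the gripper's body (76 mm by 85 mm) begins 54 mm behind the grasp point. The pads swing forward as they close: fully open they stand 13 mm farther back than shut.
Start: joints at [-1.274, 0.332, -0.065, 1.46, 0.022, 1.35, -0.088], TCP at [0.196, 0.593, 0.231] pointing down, gripper open.
Joint ranges: [-2.6, 2.6], [-0.5, 2.12], [-1.47, 1.34], [0.16, 2.42], [-1.27, 4.41], [0.06, 2.06], [-2.6, 2.6]. Speed limits (rad/s): [2.22, 2.22, 2.79, 2.79, 3.14, 3.14, 3.14].

INTERFACE

Orientations are given as a rotation vector (axis times angle).
In Python, from rig import move_to, move_straight, movej, command_gripper, hold, ik, get_obs, camera, calibration, IKError, close_job, grip_depth gives the robot as it stands. Calls block until the motion is done:
- move_to(position, orientation): joint-space move of the TCP to a pose.
- move_straight(position, attitude=None, max_speed=0.15): straight line of the TCP; attitude=None keeps the orientation; max_speed is the mean speed in m/s.
- movej(angles): joint-space move.
- command_gripper(opening, grip_force=None): finger opening in m; grip_force is the grip in N (None keeps the last); returns when the fingers have stopped.
- hold(seconds).
- ik(position, orientation): joint angles nearest the present ones, or None.
- get_obs(): the state.
- camera(name): name is "side" or "top" or "wrist"; returns (picture, depth): 480x640x3 uint8, red, green, blue; 480x640 float32, m along the optical axis (not along the pixel's ray), 0 where there is no reading.
- calibration(name): a dict with "K" (3x3 intrinsics, pixels), "camera_from_world" (4x4, takes a point from world to camera coordinates). Camera axes: x right, y up, looking along -z (the intrinsics and any distortion apply to the point x, -y, -z); pixel columns grow to the right and rows downward; lengths in m; the calibration is good to about 2 mm. A picture is of the moment at which its call begins: read the wrist's pose just before it. calibration takes no time and is no camera call; for the wrist camera it gives the pose at the moment of the call.
A pose or a line that the arm cannot do raises IKError and nothing moves.
- close_job(): hands the job in; it is judged then, once.
The state is a dict: "clock": time; "qpos": joint angles; "qvel": joint speeds; "joint_efforts": joint torques, N m; "ee_pos": TCP position; "tool_rot": TCP orientation; "wrist_force": force on the tool from outside, world axes, zero at the start; "moment": the same for the moment, N m; "grip_width": finger opening in m; "grip_force": force on a finger pad.
Only numpy, scipy, OpenCV 4.12 (cv2) and the standard library are available. Lean on these libraries where they do the work, as an engineer would, in place of code of your own. Each camera call takes 0.05 s, during which the arm holds its last target. There are 200 camera calls.

## Working session

There is one attempt and no reset: what is moved stays moved. The work goes in short steps, each a Python script; the robot and the scene stay as the last script left them, time stands still between calls to the robot, and variables do not carry over. Pictures are saved under pics/ and viewed, at most 10 in all, crops included, and the job is handed in when it is done.

```bash
ls; mkdir -p pics; python3 - <<'E'
from rig import *
import cv2,numpy as np
for n in("top","side"):
    p,d=camera(n);cv2.imwrite(f"pics/{n}0.png",p[:,:,::-1]);c=calibration(n);np.savez(f"pics/{n}0.npz",p=p,d=d,K=c["K"],T=c["camera_from_world"])
    print(n,{k:np.round(v,3).tolist() if not isinstance(v,str) else v for k,v in c.items()})
o=get_obs();print(o["clock"],o["tool_rot"],o["wrist_force"],o["grip_width"],grip_depth)
E
```

```text
pics
top {'K': [[502.406, 0.0, 312.503], [0.0, 502.406, 241.321], [0.0, 0.0, 1.0]], 'camera_from_world': [[0.007, -1.0, 0.012, 0.006], [0.992, 0.009, 0.126, -0.563], [-0.126, 0.011, 0.992, -1.029], [0.0, 0.0, 0.0, 1.0]]}
side {'K': [[497.532, 0.0, 319.901], [0.0, 497.532, 237.135], [0.0, 0.0, 1.0]], 'camera_from_world': [[0.868, -0.497, -0.021, -0.485], [0.368, 0.613, 0.699, -0.303], [-0.334, -0.614, 0.715, -0.823], [0.0, 0.0, 0.0, 1.0]]}
0.1 [-5.00158265e-01 -3.10135342e+00  2.01107337e-03] [-0.62621419  1.35611092  0.10618476] 0.08519815251079911 0.0187
```

View pics/top0.png

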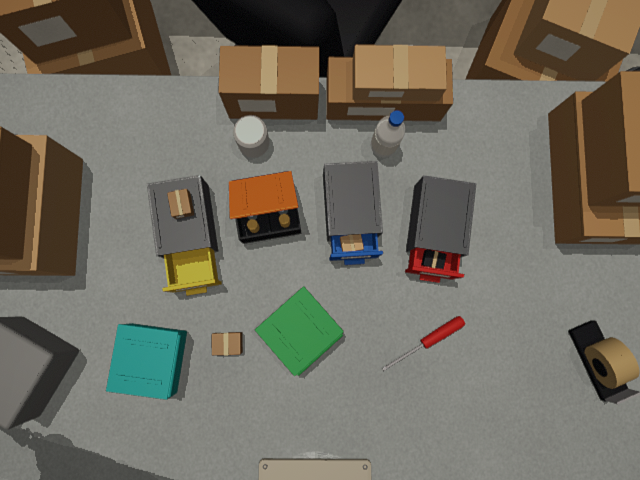

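View pics/side0.png

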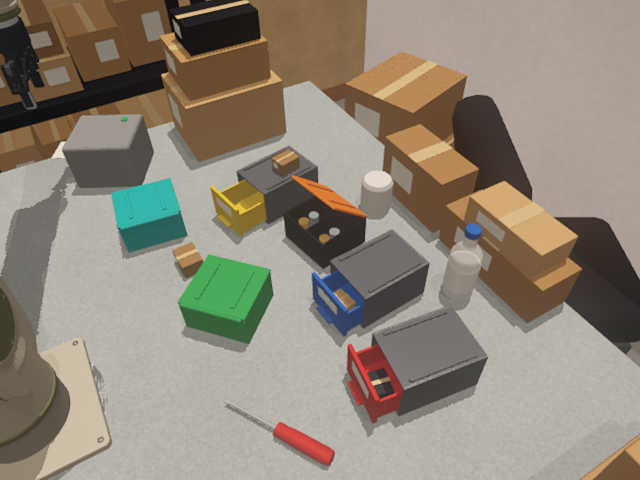

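The top view shows, from left to right, yellow (190,268), the orange-lid case (265,205), blue (355,245) and red (435,263). The green and teal boxes, driver and lamp box lie in front of the row. Next I'll get the poses from the depth.

```bash
cat > vis.py <<'E'
import cv2,numpy as np
def cloud(p,d,K,T):
    v,u=np.mgrid[:480,:640]
    X=np.stack([(u-K[0,2])/K[0,0]*d,-(v-K[1,2])/K[1,1]*d,-d],-1)
    return (X-T[:3,3])@T[:3,:3], cv2.cvtColor(p,cv2.COLOR_RGB2HSV), d>0
HUE={"blue":(105,125),"red":(174,184),"yellow":(22,32),"orange":(6,14)}
def mask(h,c,smin=150):
    a,b=HUE[c];H=h[...,0].astype(int)
    if c=="red": H=np.where(H<20,H+180,H)
    return (H>=a)&(H<=b)&(h[...,1]>smin)&(h[...,2]>50)
def drawer(W,h,ok,c,box):
    """housing roof rectangle, then front face distance along its axis"""
    r=ok&(h[...,1]<60)&(abs(W[...,2]-.094)<.012)&box
    n,l,s,_=cv2.connectedComponentsWithStats(r.astype(np.uint8))
    P=W[l==1+np.argmax(s[1:,4])]
    (cx,cy),(a,b),t=cv2.minAreaRect(P[:,:2].astype(np.float32))
    yaw=np.radians(t); yaw=(yaw+np.pi/4)%(np.pi/2)-np.pi/4
    ax=np.array([np.cos(yaw),np.sin(yaw)])
    m=ok&mask(h,c)&box
    Q=W[m]; Q=Q[(Q[:,2]>.05)&(Q[:,2]<.1)]
    f=(Q[:,:2]-[cx,cy])@ax
    return dict(c=np.round([cx,cy],4),size=np.round([a,b],3),yaw=round(yaw,3),roofz=round(float(np.median(P[:,2])),3),
      front=np.round(np.percentile(f,[1,3,10]),4),lat=np.round(np.percentile((Q[:,:2]-[cx,cy])@[-ax[1],ax[0]],[1,99]),3),n=len(f))
E
python3 - <<'E'
from vis import *
Y={"yellow":(.17,.37),"blue":(-.14,-.01),"red":(-.34,-.155)}
for n in("top","side"):
    z=np.load(f"pics/{n}0.npz");W,h,ok=cloud(*[z[k] for k in"pdKT"])
    for c,(a,b) in Y.items():
        box=(W[...,1]>a)&(W[...,1]<b)&(W[...,0]>.4)&(W[...,0]<.8)
        try:print(n,c,drawer(W,h,ok,c,box))
        except Exception as e:print(n,c,e)
    m=ok&mask(h,"orange")&(W[...,2]>.06)&(W[...,0]>.4)&(W[...,0]<.85)&(abs(W[...,1])<.3)
    k,l,s,_=cv2.connectedComponentsWithStats(m.astype(np.uint8));P=W[l==1+np.argmax(s[1:,4])]
    c=P.mean(0);nv=np.linalg.svd(P-c,full_matrices=False)[2][2];nv*=np.sign(nv[2])
    yaw=np.arctan2(nv[1],nv[0]);ax=np.array([np.cos(yaw),np.sin(yaw)])
    f=(P[:,:2]-c[:2])@ax;l2=(P[:,:2]-c[:2])@[-ax[1],ax[0]]
    print(n,"lid n",len(P),"c",c.round(4),"normal",nv.round(3),"open",np.arccos(nv[2]).round(3),"yaw",yaw.round(3),"f",np.percentile(f,[1,99]).round(3),"lat",np.percentile(l2,[1,99]).round(3),"z",np.percentile(P[:,2],[1,99]).round(3))
E
```

```text
top yellow {'c': array([0.6089, 0.2836]), 'size': array([0.151, 0.111]), 'yaw': np.float64(0.177), 'roofz': 0.089, 'front': array([-0.1478, -0.1477, -0.1466]), 'lat': array([-0.053,  0.048]), 'n': 488}
top blue {'c': array([ 0.6477, -0.0705]), 'size': array([0.15 , 0.111]), 'yaw': np.float64(0.067), 'roofz': 0.088, 'front': array([-0.1194, -0.1192, -0.1186]), 'lat': array([-0.049,  0.052]), 'n': 353}
top red {'c': array([ 0.6145, -0.2581]), 'size': array([0.112, 0.152]), 'yaw': np.float64(-0.143), 'roofz': 0.088, 'front': array([-0.1219, -0.1218, -0.1213]), 'lat': array([-0.049,  0.053]), 'n': 422}
top lid n 2462 c [0.6458 0.1129 0.1177] normal [0.642 0.117 0.758] open 0.711 yaw 0.18 f [-0.044  0.048] lat [-0.064  0.064] z [0.075 0.154]
side yellow {'c': array([0.6083, 0.2812]), 'size': array([0.152, 0.116]), 'yaw': np.float64(0.178), 'roofz': 0.09, 'front': array([-0.1489, -0.1485, -0.148 ]), 'lat': array([-0.054,  0.048]), 'n': 399}
side blue {'c': array([ 0.6478, -0.0727]), 'size': array([0.153, 0.113]), 'yaw': np.float64(0.076), 'roofz': 0.09, 'front': array([-0.1187, -0.1184, -0.1178]), 'lat': array([-0.05,  0.05]), 'n': 210}
side red {'c': array([ 0.6143, -0.2602]), 'size': array([0.113, 0.152]), 'yaw': np.float64(-0.14), 'roofz': 0.09, 'front': array([-0.1217, -0.1215, -0.121 ]), 'lat': array([-0.053,  0.048]), 'n': 653}
side lid n 836 c [0.6413 0.1029 0.1235] normal [0.639 0.127 0.759] open 0.709 yaw 0.196 f [-0.039  0.053] lat [-0.06   0.126] z [0.077 0.156]
```

Both views agree to about 2 mm. Drawer yaws are blue 0.07 and red -0.14, and the lid is open about 0.71. I'll close the fingers and push blue home with force guarding.

```bash
cat > act.py <<'E'
from rig import *
import numpy as np
from scipy.spatial.transform import Rotation as R
LO=np.array([-2.6,-.5,-1.47,.16,-1.27,.06,-2.6]);HI=np.array([2.6,2.12,1.34,2.42,4.41,2.06,2.6])
def down(p,yaw):
    """tool pointing down, its y across the axis at yaw; the half turn nearer mid-range"""
    best=None
    for s in(1,-1):
        y=s*np.array([-np.sin(yaw),np.cos(yaw),0]);z=np.array([0,0,-1.]);rv=R.from_matrix(np.c_[np.cross(y,z),y,z]).as_rotvec()
        q=ik(p,rv)
        if q is not None:
            m=min(np.min(q-LO),np.min(HI-q))-.1*np.abs(q-get_obs()["qpos"]).max()
            if best is None or m>best[0]:best=(m,rv)
    return best[1]
def push(c,yaw,front,z=.05,half=.011):
    ax=np.array([np.cos(yaw),np.sin(yaw),0]);P=lambda f,z:np.array([c[0],c[1],0])+ax*f+[0,0,z]
    pre=front-half-.03
    rv=down(P(pre,z),yaw)
    move_to(P(pre,.2),rv);move_straight(P(pre,z),max_speed=.12)
    hold(.2);F0=get_obs()["wrist_force"]
    fx=lambda:-float((get_obs()["wrist_force"]-F0)@ax)
    f=front-half-.004;move_straight(P(f,z),max_speed=.06);log=[]
    while f<-.052-half:
        far=f<-.09-half
        f+=.006 if far else .002
        move_straight(P(f,z),max_speed=.04 if far else .02)
        F=fx();log.append((round(f+half,4),round(F,1)))
        if F>9:
            hold(.15)
            if fx()>7:break
    print(log,"hold",round(fx(),1),"tcp",get_obs()["ee_pos"])
    move_straight(P(f-.05,z),max_speed=.1);move_straight(P(f-.05,.2),max_speed=.2)
    print("clock",get_obs()["clock"])
E
python3 - <<'E'
from act import *
command_gripper(0)
push([.6477,-.0715],.071,-.119)
E
```

```text
[(-0.117, 0.3), (-0.111, 0.0), (-0.105, -0.7), (-0.099, -0.3), (-0.093, -0.5), (-0.087, 0.4), (-0.085, 0.0), (-0.083, -0.3), (-0.081, 5.9), (-0.079, 16.1)] hold 16.9 tcp [ 0.55503177 -0.07816095  0.04952025]
clock 10.1583
```

```bash
python3 - <<'E'
from act import *
from vis import *
p,d=camera("side");c=calibration("side");cv2.imwrite("pics/side1.png",p[200:460,250:530,::-1])
W,h,ok=cloud(p,d,c["K"],c["camera_from_world"])
m=ok&mask(h,"blue")&(W[...,1]<0)&(W[...,1]>-.14)&(W[...,0]>.4)&(W[...,0]<.7)&(W[...,2]>.05)
print(m.sum(),np.percentile((W[m][:,:2]-[.6477,-.0715])@[np.cos(.071),np.sin(.071)],[1,50,99]))
E
```

```text
170 [-0.08347753 -0.07983725 -0.0623782 ]
```

View pics/side1.png

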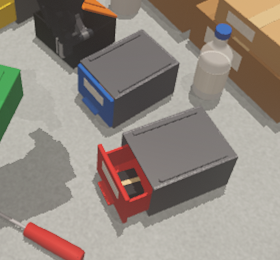

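The crop shows the blue drawer front (97,92) flush against its housing, so it is shut. The red drawer still stands open, so that's next.

```bash
python3 - <<'E'
from act import *
from vis import *
push([.6144,-.259],-.142,-.1215)
p,d=camera("side");c=calibration("side");cv2.imwrite("pics/side2.png",p[130:460,200:530,::-1])
W,h,ok=cloud(p,d,c["K"],c["camera_from_world"])
for n,cc,y in(("red",[.6144,-.259],-.142),("blue",[.6477,-.0715],.071)):
    X=(W[...,:2]-cc);m=ok&mask(h,n)&(abs(X).max(-1)<.14)&(abs(X[...,1])<.09)&(W[...,2]>.05)
    print(n,m.sum(),np.percentile(X[m]@[np.cos(y),np.sin(y)],[1,50]))
E
```

```text
[(-0.1195, 0.9), (-0.1135, 1.1), (-0.1075, 0.1), (-0.1015, 1.4), (-0.0955, 1.8), (-0.0895, 0.8), (-0.0875, 0.2), (-0.0855, 0.8), (-0.0835, 1.4), (-0.0815, 1.9), (-0.0795, 13.5)] hold 11.6 tcp [ 0.52283917 -0.24593062  0.04975773]
clock 17.8417
red 436 [-0.08374821 -0.08052308]
blue 54 [0.12242194 0.12898406]
```

View pics/side2.png

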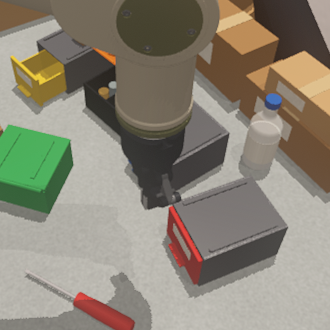

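Red now sits flush against its housing at (185,245), with the face at -0.083 as for blue, and yellow is untouched. Next is pressing the lid.

```bash
python3 - <<'E'
from act import *
from vis import *
yaw=.186;ax=np.array([np.cos(yaw),np.sin(yaw),0])
p=np.array([.6458,.1129,0])-.022*ax
at=lambda z:p+[0,0,z]
rv=down(at(.08),yaw)
move_to(at(.24),rv);move_straight(at(.17),max_speed=.12);hold(.2)
F0=get_obs()["wrist_force"][2];fz=lambda:float(get_obs()["wrist_force"][2]-F0)
z=.17;log=[]
while z>.066:
    far=z>.09
    z-=.006 if far else .002
    move_straight(at(z),max_speed=.05 if far else .02)
    F=fz();log.append((round(z,3),round(F,1)))
    if F>(12 if far else 9):break
hold(.3);print(log,fz())
move_straight(at(.2),max_speed=.1);move_straight(at(.2)-.2*ax,max_speed=.25)
q=get_obs()["qpos"].copy();q[0]+=np.sign(q[0])*0
move_to([.3,.42,.3],rv) if ik([.3,.42,.3],rv) is not None else None
print(get_obs()["clock"])
for n in("top","side"):
    p_,d=camera(n);c=calibration(n);cv2.imwrite(f"pics/{n}3.png",p_[:,:,::-1])
    W,h,ok=cloud(p_,d,c["K"],c["camera_from_world"])
    m=ok&mask(h,"orange")&(W[...,2]>.05)&(W[...,0]>.45)&(W[...,0]<.75)&(abs(W[...,1]-.11)<.1)
    P=W[m];cc=P.mean(0);nv=np.linalg.svd(P-cc,full_matrices=False)[2][2];print(n,m.sum(),cc,nv,np.percentile(P[:,2],[2,98]))
    for k,a,y in(("red",[.6144,-.259],-.142),("blue",[.6477,-.0715],.071),("yellow",[.6086,.2824],.177)):
        X=W[...,:2]-a;m=ok&mask(h,k)&(X[...,0]<-.03)&(abs(X).max(-1)<.18)&(abs(X[...,1])<.085)&(W[...,2]>.05)
        print(k,m.sum(),np.percentile(X[m]@[np.cos(y),np.sin(y)],[1,50]).round(4))
E
```

```text
[(0.164, -0.9), (0.158, -0.7), (0.152, -0.2), (0.146, -1.5), (0.14, -0.6), (0.134, -1.3), (0.128, -1.4), (0.122, -0.8), (0.116, -1.0), (0.11, -1.4), (0.104, 0.4), (0.098, 0.3), (0.092, -0.3), (0.086, -0.6), (0.084, -0.5), (0.082, -1.0), (0.08, -0.5), (0.078, -0.3), (0.076, 11.5)] 10.978646243498673
29.7833
top 285 [0.62705846 0.10947425 0.0735483 ] [ 0.03748646  0.01059313 -0.99924099] [0.05362688 0.07895286]
red 274 [-0.0839 -0.0801]
blue 260 [-0.0836 -0.0799]
yellow 485 [-0.1474 -0.1369]
side 2229 [0.63376913 0.10317942 0.07730043] [ 0.00146853 -0.00294752  0.99999458] [0.07385316 0.08095592]
red 402 [-0.0838 -0.0802]
blue 147 [-0.0827 -0.0792]
yellow 339 [-0.1493 -0.1445]
```

View pics/side3.png

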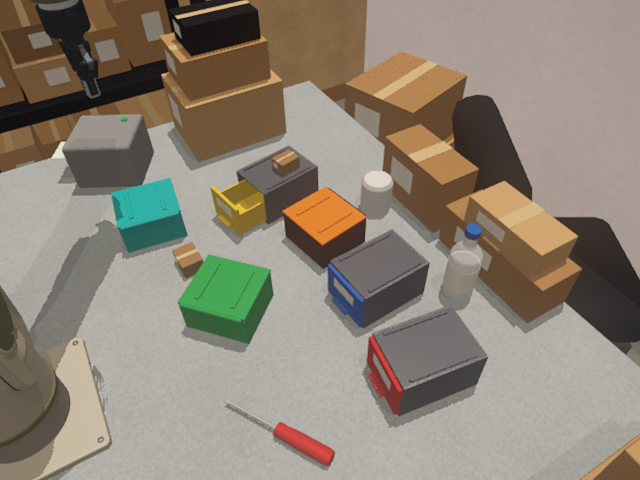

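View pics/top3.png

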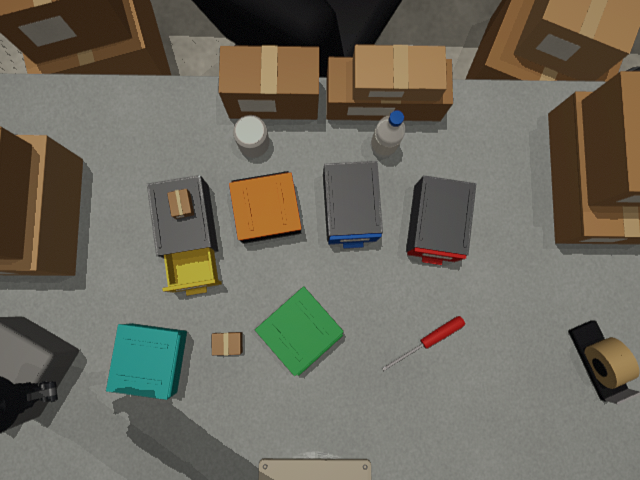

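Both views show blue (352,240) and red (437,253) flush, the orange lid flat at (265,205) with the case in place, and yellow unchanged. I'll check that nothing is touching the arm, then hand in.

```bash
python3 - <<'E'
from rig import *
hold(.3);o=get_obs();print(o["wrist_force"],o["ee_pos"],o["clock"]);print(close_job())
E
```

```text
[ 1.02663376 -0.34683839 -0.27494905] [0.30017075 0.41981818 0.30006343] 30.1833
the job is handed in; nothing more can be done
None
```

The blue drawer, then the red drawer, are pushed fully home and the orange lid is pressed shut; the yellow drawer still stands open, everything else looks in place in the final pictures, and the job was handed in at 30.2 s.

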